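# Bed the ring cone in its display cup

## Task

Take the large wooden ring cone and put its tapered foot into the wide cup of the display stand; push it straight down with about 10 newtons (never more than about 20) so that it beds home, then rock it about six degrees off upright in the cup, without toppling it, to check that it is not stuck. Let it sink back upright and fully home in the cup, let go, and leave the small cone, the dish and the bangle where they are.

Things in the scene. Friction and masses are not known exactly. Their poses are not given: they have to be found in the camera images.
- ring_cone: Larger of two loose turned ring cones of pale wood, 105 mm tall, 90 to 180 g, standing upright on its narrow end. Origin: centre of its underside; z up its axis; round, so yaw is free. Tapered foot: 28 mm diameter at the bottom, 54 mm at 15 mm up (sides 41 degrees off the axis); 54 mm shoulder from 15 to 20 mm; straight neck of 24 mm from 24 to 73 mm; then narrowing to a blunt tip.
- cone_neck (a point): Point on the large cone's axis 60 mm above its underside, in the straight 24 mm neck: a grasp centred here keeps the fingertips clear of the wide shoulder.
- stand: Fixed display stand of the large cone: dark round foot, 90 mm diameter, 14 mm high, a metal stem, and on it, on the same vertical axis, a wide open wooden cup. Origin: centre of the foot's underside, on the table; z up. The stem is telescopic and set by hand, so the cup's rim is anywhere from 64 to 88 mm above the table: this pose does not tell the height, it must be felt or seen.
- stand_axis (a point): Point on the stand's axis 64 mm above the table, the lowest height of the cup's rim. The cup is 64 mm across outside, 22 mm high; its inside taper matches the cone's foot. When home, the cone's underside is 16 to 17 mm below the rim. The cup is on a rubber spring: still under the cone's weight, beyond some 3 N it sinks 1 mm per 3.5 N, at most 8 mm.
- small_cone: Bystander: the smaller loose ring cone of the same pale wood, 80 mm tall, greatest diameter 31 mm, neck 17 mm. Origin: centre of its underside. Leave it where it stands.
- small_stand: Bystander: fixed stand of the smaller cone, dark round foot of 80 mm diameter, with a narrow cup of 42 mm diameter whose rim is 58 mm above the table. Origin: centre of the underside of the foot. Not used.
- dish: Bystander: loose white ceramic ring dish, 80 mm diameter, 22 mm high. Origin: centre of its underside. Leave it where it is.
- bangle: Bystander: loose copper bangle lying flat, 68 mm outer diameter, 10 mm high. Origin: centre of its underside. Leave it where it is.
Things that resemble listed ones, but are neither listed nor needed, are in the scene too. What is shaped like the ring_cone but green or turquoise is not meant.

How it is judged:
By the outcome, as a careful person would: the job done as asked, in the order asked, and still so for the second after the job is handed in, with the robot touching nothing.
It also fails if it takes over 58 s, if anything falls off the work surface, if the arm or the gripper's body presses on something with over 40 N, if the wrist force passes 120 N, or if a joint passes its speed limit or range.

## Robot

A 7-joint arm with a two-finger parallel gripper is mounted at the origin on the work surface. World frame = base frame: x ahead of the robot, y to its left, z up, the work surface at z = 0. Lengths are in m, angles in rad, forces in N, time in s.
With the tool pointing down it reaches from about 0.4 to 0.85 m from the base axis. Payload 10.4 kg.
Tool frame: the origin (TCP) lies between the finger pads; the fingertips stand manip.finger_overhang ahead of it and the grasp point (between the pads) lies 11 mm behind it (manip.finger_overhang is the distance from the TCP to the fingertips, in m); x points along the fingers, z is the direction in which the jaws open and shut, and the axes are right-handed (so a half turn about x gives the same grasp; the last joint's range is limited). The gripper opens to 85 mm and grips with 20 to 120 N. Pads are 22 mm wide; open, the fingers measure 114 mm over their backs; the gripper's body (76 mm by 85 mm) begins 54 mm behind the grasp point. The pads swing forward as they close: fully open they stand 13 mm farther back than shut.
Start: joints at [1.264, 0.332, -0.065, 1.46, 0.022, 1.35, -0.088], TCP at [0.175, -0.6, 0.239] pointing down, gripper open.
Joint ranges: [-2.6, 2.6], [-0.5, 2.12], [-1.47, 1.34], [0.16, 2.42], [-1.27, 4.41], [0.06, 2.06], [-2.6, 2.6]. Speed limits (rad/s): [2.22, 2.22, 2.79, 2.79, 3.14, 3.14, 3.14].

## Interface

Orientations are given as a unit quaternion [x, y, z, w].
In Python, from workcell import get_obs, camera, workorder, manip gives the robot as it stands. The module is installed in compiled form; this text tells all that it offers.
- The arm moves only by the tool play_rows, never from a script. Its argument "increments" is text: rows parted by semicolons, each of 4 numbers parted by spaces: the shift along the tool's x, y, z in m, then the turn about the tool's x in rad. A call has 1 to 20 rows; each row shifts and turns the pose as measured when the row begins, along the tool's axes as they then stand; what a row does not reach is not made up. A row lasts 1/10 s, in which the tool goes at most 50 mm and 8.59 degrees, less where a joint would pass 70% of its speed; a pose out of reach is approached as far as the arm can. A call is refused whole if a number of a shift passes 0.05 or a number of a turn 0.15, either way. A call with a gripper value outside its range is refused whole. "hand" is the gripper command: -1 is fully open, 1 is shut, values between are in proportion, set as the call begins (left out, the last holds). The fingers move at their own pace and stop on an object; "squeeze" is the grip in N (left out, the last holds). Time passes only in rows, so rows that do not move let the fingers close. It gives the time, the measured TCP pose, the force and the opening at its end, in the units of the state.
- get_obs(): the state, without advancing time (a new reading comes with each control period).
- camera(name): name is "scene" or "top" or "wrist"; returns a dict with "img" (420x560x3 uint8, blue, green, red), "fov_y" (degrees; the focal length in pixels is half the picture's height over the tangent of half this angle, whatever the lens; pixels are square), "cx", "cy" (the principal point, pixels), "R" (3x3) and "t" (3): a world point X has camera coordinates R X + t; the wrist camera has in their place "tool_from_camera" (4x4, takes a point from camera to tool coordinates, whose origin is the TCP and whose axes are the tool frame's). Camera axes: x right, y down, z forward; pixel columns grow to the right and rows downward; lengths in m; the calibration is good to about 2 mm. A picture is of the moment at which its call begins: read the wrist's pose just before it. There is no depth.
- workorder.hand_in(): hands the job in, once; it reports no verdict.
The state is a dict: "clock": time; "joint_pos": joint angles; "joint_velocities": joint speeds; "tau": joint torques, N m; "position": TCP position; "ee_rot": TCP orientation; "ft_force": force on the tool from outside, world axes, zero at the start; "torque": the same for the moment, N m; "grip_width": opening from 0.0 (shut) to 1.0 (fully open).
Only numpy, scipy, OpenCV 4.12 (cv2) and the standard library are available. Lean on these libraries where they do the work, as an engineer would, in place of code of your own. Each camera call takes 0.05 s, during which the arm holds its last target.

## Working session

There is one attempt and no reset: what is moved stays moved. The work goes in short steps, Python scripts to look and compute and a tool call to move; the robot and the scene stay as the last step left them, time stands still between calls to the robot, and variables do not carry over. Pictures are saved under pics/ and viewed, and the job is handed in when it is done.

Besides the shell and the picture viewer there is one more tool, called after "Call:" as name(argument=value, ...) on one line, values as JSON. play_rows: Moves the arm, as the interface text tells. Its arguments: {"type":"object","properties":{"increments":{"type":"string"},"hand":{"type":"number"},"squeeze":{"type":"number"}},"required":["increments"]}

```bash
mkdir -p pics; ls; cat > h.py <<'E'
import numpy as np,cv2
from workcell import get_obs,camera,workorder,manip
from scipy.spatial.transform import Rotation as Ro
def K(c):
    f=c["img"].shape[0]/2/np.tan(np.radians(c["fov_y"])/2); return f,c["cx"],c["cy"]
def ray(c,u,v,o=None):
    f,cx,cy=K(c); d=np.array([(u-cx)/f,(v-cy)/f,1.])
    if "R" in c:
        R=np.array(c["R"]);t=np.array(c["t"]); return -R.T@t,R.T@d
    T=np.array(c["tool_from_camera"]);Rt=Ro.from_quat(o["ee_rot"]).as_matrix()
    return np.array(o["position"])+Rt@T[:3,3],Rt@T[:3,:3]@d
def onplane(c,u,v,z,o=None):
    p,d=ray(c,u,v,o); return p+d*(z-p[2])/d[2]
def proj(c,X,o=None):
    f,cx,cy=K(c)
    if "R" in c: q=np.array(c["R"])@X+np.array(c["t"])
    else:
        T=np.array(c["tool_from_camera"]);Rt=Ro.from_quat(o["ee_rot"]).as_matrix()
        q=T[:3,:3].T@(Rt.T@(X-np.array(o["position"]))-T[:3,3])
    return np.array([cx+f*q[0]/q[2],cy+f*q[1]/q[2]])
E
python3 - <<'E'
from h import *
import pickle
o=get_obs();print(o);print([a for a in dir(manip) if a[0]!='_'],manip.finger_overhang)
d={}
for n in ["scene","top","wrist"]:
    c=camera(n);d[n]=c;cv2.imwrite(f"pics/{n}0.png",c["img"]);print(n,c["fov_y"],c["cx"],c["cy"],c.get("R"),c.get("t"),c.get("tool_from_camera"))
d["o"]=o
pickle.dump(d,open("d0.pkl","wb"))
E
```

```text
pics
{'clock': 0.0, 'joint_pos': array([ 1.26439439,  0.33287469, -0.064705  ,  1.46093006,  0.02156347,
        1.34994566, -0.08850101]), 'joint_velocities': array([ 8.10342105e-04,  1.65806370e-03, -1.19337236e-05,  2.86270258e-05,
       -3.27098543e-04, -2.80477103e-04, -4.44920852e-04]), 'tau': array([-1.28600877e-04, -6.25455093e+01,  4.91491822e-02, -3.91603339e+01,
        1.63055415e-02,  1.01889245e-02, -4.63446975e-05]), 'position': array([ 0.1749079 , -0.59963512,  0.23851956]), 'ee_rot': array([ 0.42455845,  0.5661113 , -0.42395573,  0.56526955]), 'ft_force': array([ 0.34708539,  0.08840344, -0.39282911]), 'torque': array([-0.03052458,  0.0159167 , -0.00191292]), 'grip_width': 0.9984169955639327}
['MotionError', 'finger_overhang'] 0.008
scene 53.65389985949931 281.6010525869666 214.4848008234334 [[ 0.68834561  0.72537947  0.00222365]
 [ 0.59338069 -0.56131745 -0.57690734]
 [-0.41722857  0.3984311  -0.81680657]] [-0.31357176 -0.28845045  1.06855333] None
top 46.60899481608953 278.41259058853166 209.58068538561162 [[-0.13522827 -0.99080097 -0.00517168]
 [-0.97028644  0.13348175 -0.20180893]
 [ 0.20064281 -0.02227226 -0.97941126]] [0.02432863 0.54133083 0.94263151] None
wrist 65.70952391093584 280.0431998592782 204.16367249311128 None None [[ 1.25549262e-03 -2.87205656e-01  9.57868120e-01 -1.34562309e-01]
 [-6.83539099e-04 -9.57868897e-01 -2.87204993e-01  7.34398796e-02]
 [ 9.99998978e-01 -2.94156561e-04 -1.39891363e-03 -9.11010692e-04]
 [ 0.00000000e+00  0.00000000e+00  0.00000000e+00  1.00000000e+00]]
```

View pics/scene0.png

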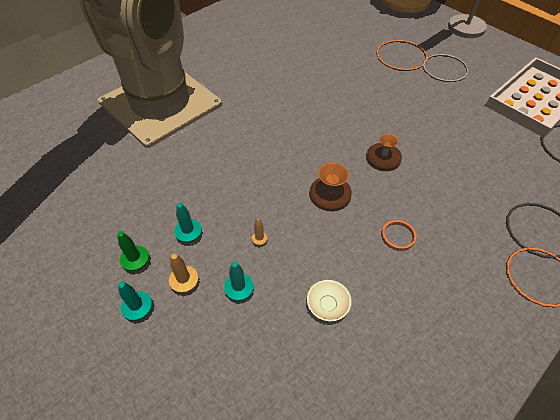

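View pics/top0.png

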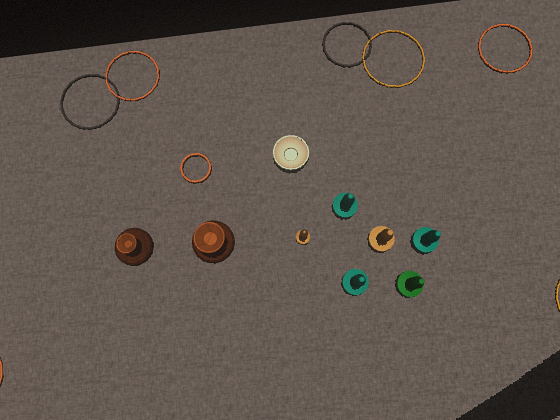

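View pics/wrist0.png

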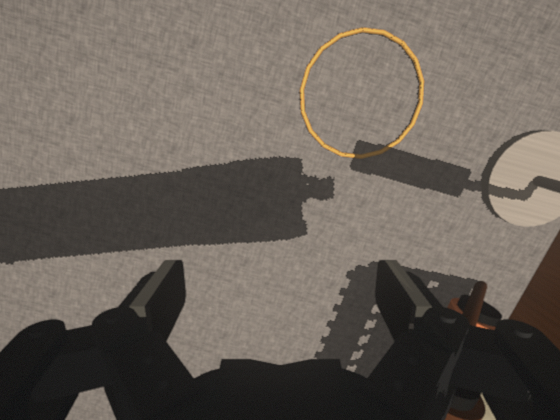

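Candidates for the large cone: scene (183,278)/top (381,238) is pale wood with a wide shoulder. Scene (259,238)/top (302,236) is pale wood but small. The teal cones at scene (187,222), (238,280), (135,300) and the green one at (133,250) are excluded by colour. (183,278) fits, so I'll confirm it in an enlarged crop.

```bash
python3 - <<'E'
from h import *
import pickle
d=pickle.load(open("d0.pkl","rb"))
s=d["scene"]["img"];t=d["top"]["img"]
a=cv2.resize(s[190:330,100:280],None,fx=2.2,fy=2.2,interpolation=cv2.INTER_CUBIC)
b=cv2.resize(t[190:310,285:455],None,fx=2.3,fy=2.3,interpolation=cv2.INTER_CUBIC)
cc=cv2.resize(s[120:220,290:420],None,fx=3,fy=3,interpolation=cv2.INTER_CUBIC)
e=cv2.resize(t[205:275,100:250],None,fx=2.6,fy=2.6,interpolation=cv2.INTER_CUBIC)
W=np.zeros((600,800,3),np.uint8)
for im,(y,x) in zip([a,b,cc,e],[(0,0),(0,400),(310,0),(310,400)]):
    h,w=im.shape[:2];h=min(h,600-y);w=min(w,800-x);W[y:y+h,x:x+w]=im[:h,:w]
cv2.imwrite("pics/crop0.png",W)
for n in ["scene","top"]:
    c=d[n];hsv=cv2.cvtColor(c["img"],cv2.COLOR_BGR2HSV)
    m=((hsv[...,0]>5)&(hsv[...,0]<25)&(hsv[...,1]>110)&(hsv[...,2]>40)).astype(np.uint8)
    N,L,st,ce=cv2.connectedComponentsWithStats(m)
    for i in range(1,N):
        if st[i,4]>40: 
            u,v=ce[i]; print(n,st[i],ce[i].round(1),onplane(c,u,v,0.015).round(3), hsv[L==i].mean(0).round())
E
```

```text
scene [179   0  40  15 349] [193.7   4.9] [-0.302  0.334  0.015] [ 11. 142.  53.]
scene [382   0  49  13 488] [407.    4.9] [0.162 0.827 0.015] [ 17. 149.  87.]
scene [444   0  31  14 293] [460.3   5. ] [0.278 0.95  0.015] [ 15. 173.  69.]
scene [ 474    0   86   56 3145] [524.9  20.1] [0.463 1.018 0.015] [ 15. 172.  87.]
scene [376  40  52  31 226] [400.8  54.3] [0.31  0.6   0.015] [ 11. 191. 182.]
scene [527  79   9   8  48] [531.3  82.2] [0.622 0.75  0.015] [ 19. 220. 182.]
scene [548  80  10   7  51] [552.6  82.8] [0.662 0.789 0.015] [ 11. 202. 177.]
scene [520  86   9   7  49] [523.9  88.9] [0.622 0.71  0.015] [ 11. 202. 188.]
scene [534  93  10   7  52] [538.3  96.1] [0.662 0.71  0.015] [ 19. 222. 179.]
scene [527 100   9   8  56] [530.9 103.2] [0.662 0.67  0.015] [ 11. 199. 186.]
scene [542 107   9   8  55] [545.9 110.8] [0.702 0.671 0.015] [ 19. 225. 181.]
scene [534 115  10   6  42] [538.6 117.4] [0.701 0.635 0.015] [ 11. 198. 228.]
scene [367 134  35  37 710] [385.1 152.5] [0.516 0.268 0.015] [ 11. 166. 107.]
scene [ 310  162   42   49 1110] [332.1 184.9] [0.497 0.11  0.015
[... 430 characters left out ...]
 30  63  58 452] [393.6  58.1] [ 0.861 -0.357  0.015] [ 17. 178. 145.]
top [105  51  55  50 369] [131.5  75.9] [0.899 0.237 0.015] [ 10. 175. 156.]
top [180 153  31  30 251] [195.2 167.6] [0.665 0.116 0.015] [ 10. 171. 152.]
top [ 192  221   42   42 1233] [211.9 239.9] [0.502 0.097 0.015] [ 10. 174. 105.]
top [368 226  27  26 530] [381.1 238.2] [ 0.458 -0.256  0.015] [ 16. 151. 145.]
top [115 228  37  37 954] [132.5 245.6] [0.513 0.264 0.015] [  9. 163.  83.]
top [296 230  14  15 168] [302.4 236.6] [ 0.483 -0.093  0.015] [ 15. 148. 125.]
top [555 279   5  32  80] [557.4 294.9] [ 0.293 -0.593  0.015] [ 18. 197. 144.]
top [  0 358   3  27  63] [  0.8 370.8] [0.297 0.545 0.015] [ 10. 175. 148.]
```

View pics/crop0.png

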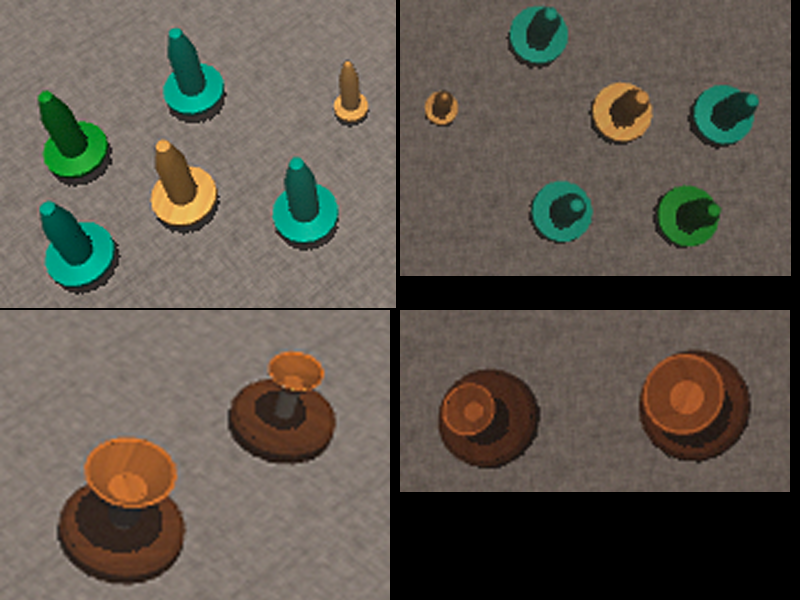

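The crop confirms the target: the large pale-wood cone sits at scene (183,278)/top (381,238) among teal and green decoys. The small cone at top (302,236) is about half its width. The wide cup is at top (209,238)/scene (334,174), and the small stand is left alone.

```bash
cat >> h.py <<'E'
def tri(c1,p1,c2,p2):
    o1,d1=ray(c1,*p1);o2,d2=ray(c2,*p2)
    A=np.stack([d1,-d2],1);s=np.linalg.lstsq(A,o2-o1,rcond=None)[0]
    a=o1+d1*s[0];b=o2+d2*s[1];return (a+b)/2,np.linalg.norm(a-b)
def circ(c,pts,z,o=None):
    P=np.array([onplane(c,u,v,z,o)[:2] for u,v in pts])
    from scipy.optimize import least_squares
    r=least_squares(lambda q:np.hypot(P[:,0]-q[0],P[:,1]-q[1])-q[2],[*P.mean(0),.03],loss="soft_l1",f_scale=.001)
    return r.x.round(4),np.abs(r.fun).mean().round(4)
E
python3 - <<'E'
from h import *
import pickle
d=pickle.load(open("d0.pkl","rb"))
o=d["o"];print(Ro.from_quat(o["ee_rot"]).as_matrix().round(3))
S,T=d["scene"],d["top"]
def hs(c): return cv2.cvtColor(c["img"],cv2.COLOR_BGR2HSV)
def comp(m,u,v):
    N,L=cv2.connectedComponents(m.astype(np.uint8)); 
    return (L==L[v,u])
def outer(m):
    cs,_=cv2.findContours(m.astype(np.uint8),cv2.RETR_EXTERNAL,cv2.CHAIN_APPROX_NONE); return max(cs,key=len)[:,0,:]
# cone + cups
for n,c,seed,cup in [("scene",S,(188,290),(333,180)),("top",T,(376,240),(209,238))]:
    h=hs(c);m=(h[...,0]>5)&(h[...,0]<25)&(h[...,1]>110)&(h[...,2]>40)
    p=outer(comp(m,*seed)); 
    print(n,"cone shoulder",circ(c,p,.0185))
    b=(h[...,0]<25)&(h[...,1]>110)&(h[...,2]>110)
    q=outer(comp(b,*cup)); e=cv2.fitEllipse(q); print("cup ellipse",e)
    for z in (.064,.070,.076,.082,.088): print(z,circ(c,q,z))
    f=(h[...,0]<25)&(h[...,1]>110)&(h[...,2]>40)
    q=outer(comp(f,*cup));print("foot all",circ(c,q,.010))
    dec=(h[...,0]>45)&(h[...,0]<100)&(h[...,1]>120)&(h[...,2]>25)
    N,L,st,ce=cv2.connectedComponentsWithStats(dec.astype(np.uint8))
    for i in range(1,N):
        if st[i,4]>100: print("decoy",circ(c,outer(L==i),.0185))
print("tip",tri(S,(173.6,256.8),T,(389.8,232.2)))
E
```

```text
[[-0.     0.96   0.28 ]
 [ 0.001  0.28  -0.96 ]
 [-1.    -0.    -0.001]]
scene cone shoulder (array([ 0.4576, -0.2526,  0.0294]), np.float64(0.0057))
cup ellipse ((332.9772644042969, 173.60438537597656), (22.73232078552246, 30.385719299316406), 97.83263397216797)
0.064 (array([0.5018, 0.1002, 0.0307]), np.float64(0.0006))
0.07 (array([0.5049, 0.096 , 0.0305]), np.float64(0.0006))
0.076 (array([0.508 , 0.0917, 0.0302]), np.float64(0.0006))
0.082 (array([0.5111, 0.0874, 0.0299]), np.float64(0.0006))
0.088 (array([0.5142, 0.0831, 0.0296]), np.float64(0.0005))
foot all (array([0.4969, 0.1081, 0.0553]), np.float64(0.0082))
decoy (array([ 0.3733, -0.1821,  0.0319]), np.float64(0.0085))
decoy (array([ 0.3539, -0.2948,  0.032 ]), np.float64(0.0083))
decoy (array([ 0.5403, -0.1888,  0.0279]), np.float64(0.0041))
decoy (array([ 0.4422, -0.3446,  0.0297]), np.float64(0.0058))
top cone shoulder (array([ 0.4572, -0.2552,  0.0265]), np.float64(0.0006))
cup ellipse ((208.6034393310547, 236.8502960205078), (29.59266471862793, 30.65311622619629), 48.10429000854492)
0.064 (array([0.5017, 0.0971, 0.0304]), np.float64(0.0005))
0.07 (array([0.5007, 0.0964, 0.0302]), np.float64(0.0005))
0.076 (array([0.4997, 0.0956, 0.03  ]), np.float64(0.0005))
0.082 (array([0.4987, 0.0948, 0.0298]), np.float64(0.0005))
0.088 (array([0.4977, 0.0941, 0.0296]), np.float64(0.0005))
foot all (array([0.501 , 0.0968, 0.0436]), np.float64(0.0005))
decoy (array([ 0.5385, -0.1918,  0.0259]), np.float64(0.0006))
decoy (array([ 0.4423, -0.3466,  0.0264]), np.float64(0.0012))
decoy (array([ 0.376 , -0.1859,  0.0258]), np.float64(0.0005))
decoy (array([ 0.3567, -0.297 ,  0.0261]), np.float64(0.0005))
tip (array([ 0.45817228, -0.25512229,  0.09593118]), np.float64(0.0032215327522632444))
```

Call:
play_rows(increments="0 0.037 -0.025 0;0 0.037 -0.025 0;0 0.037 -0.025 0;0 0.037 -0.025 0;0 0.037 -0.025 0;0 0.037 -0.025 0;0 0.037 -0.025 0;0 0.037 -0.025 0;0 0.037 -0.025 0", hand=-1)

```text
clock: 1.05
position: [0.4347, -0.2843, 0.2354]
ee_rot: [0.427, 0.565, -0.429, 0.561]
ft_force: [0.9, -0.3, 0.3]
grip_width: 0.999
```

Call:
play_rows(increments="0 0.02 -0.02 0;0 0 0 0")

```text
clock: 1.25
position: [0.4528, -0.252, 0.2352]
ee_rot: [0.425, 0.567, -0.425, 0.563]
ft_force: [0.6, 0.2, -0.5]
grip_width: 0.999
```

```bash
python3 - <<'E'
from h import *
import pickle
o=get_obs();c=camera("wrist");pickle.dump((o,c),open("w1.pkl","wb"));cv2.imwrite("pics/w1.png",c["img"])
R=Ro.from_quat(o["ee_rot"]).as_matrix();print(o["clock"],o["position"],R.round(3))
print(proj(c,np.array([.457,-.2545,.105]),o),proj(c,np.array([.457,-.2545,.02]),o))
E
```

```text
1.25 [ 0.45283859 -0.25203943  0.23522891] [[-0.004  0.961  0.277]
 [ 0.003  0.277 -0.961]
 [-1.    -0.003 -0.004]]
[286.44073468 193.17308528] [285.41600641 173.10683991]
```

View pics/w1.png

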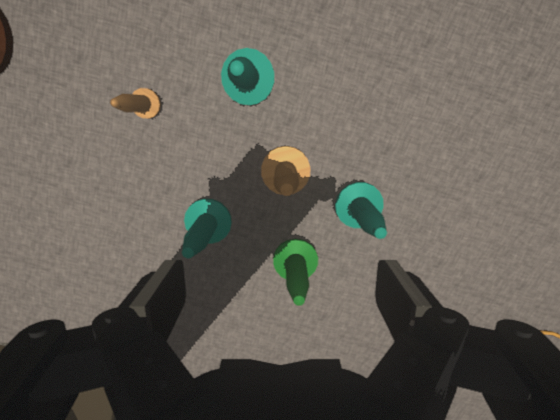

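```bash
python3 - <<'E'
from h import *
import pickle
o,c=pickle.load(open("w1.pkl","rb"))
h=cv2.cvtColor(c["img"],cv2.COLOR_BGR2HSV);m=((h[...,0]>5)&(h[...,0]<25)&(h[...,1]>110)&(h[...,2]>35)).astype(np.uint8)
N,L=cv2.connectedComponents(m);m=(L==L[160,285]).astype(np.uint8)
p=max(cv2.findContours(m,0,1)[0],key=len)[:,0,:]
p=p[p[:,1]<185]
print(circ(c,p,.0185,o))
q=circ(c,p,.0185,o)[0]
R=Ro.from_quat(o["ee_rot"]).as_matrix()
for X in (q[:2],(.457,-.2545)): print(R.T@(np.array([*X,.049])-o["position"]))
E
```

```text
(array([ 0.4598, -0.2536,  0.0259]), np.float64(0.0003))
[0.18619255 0.00681103 0.00424801]
[0.1862009  0.00387132 0.00433779]
```

Call:
play_rows(increments="0.04 0.005 0.004 0;0.04 0 0 0;0.04 0 0 0;0.03 0 0 0;0 0 0 0")

```text
clock: 1.8
position: [0.4548, -0.2626, 0.0813]
ee_rot: [0.427, 0.564, -0.429, 0.563]
ft_force: [-1.2, -0.6, 0.2]
grip_width: 1.001
```

```bash
python3 - <<'E'
from h import *
o=get_obs();c=camera("wrist");cv2.imwrite("pics/w2.png",c["img"])
R=Ro.from_quat(o["ee_rot"]).as_matrix();print(o["clock"],o["position"],R.round(3),o["ft_force"])
for X in ((.458,-.254),): print(R.T@(np.array([*X,.049])-o["position"]))
E
```

```text
1.8 [ 0.45479868 -0.26261793  0.08131823] [[-0.003  0.963  0.268]
 [-0.001  0.268 -0.963]
 [-1.    -0.003  0.001]] [-1.21609875 -0.64740334  0.17531009]
[ 0.03229521  0.00550887 -0.00746035]
```

View pics/w2.png

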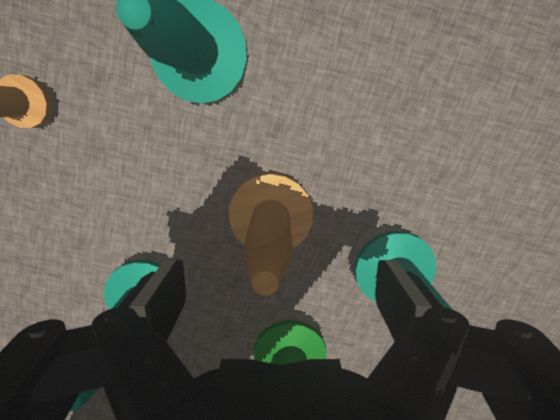

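Call:
play_rows(increments="0 0.005 -0.007 0;0 0 0 0;0.01 0 0 0")

```text
clock: 2.15
position: [0.4617, -0.2573, 0.0789]
ee_rot: [0.427, 0.559, -0.429, 0.566]
ft_force: [1.0, -0.1, -0.1]
grip_width: 1.002
```

```bash
cat > st.py <<'E'
from h import *
import sys
def st(X=None):
    o=get_obs();R=Ro.from_quat(o["ee_rot"]).as_matrix()
    print(round(o["clock"],2),"P",np.round(o["position"],4),"F",np.round(o["ft_force"],1),"tau",np.round(o["torque"],2),"gw",round(o["grip_width"],3),"xax",R[:,0].round(4))
    if X is not None: print("togo tool",(R.T@(np.array(X)-o["position"])).round(4))
    return o
if __name__=="__main__":
    st([float(a) for a in sys.argv[1:4]] if len(sys.argv)>3 else None)
E
python3 st.py .458 -.254 .049
```

```text
2.15 P [ 0.4617 -0.2573  0.0789] F [ 1.  -0.1 -0.1] tau [ 0.02 -0.01  0.04] gw 1.002 xax [ 0.006  -0.0075 -1.    ]
togo tool [ 0.0299 -0.0028 -0.0044]
```

Call:
play_rows(increments="0 0 0 0;0.015 -0.002 -0.003 0;0.012 0 0 0;0 0 0 0")

```text
clock: 2.55
position: [0.4601, -0.2558, 0.0522]
ee_rot: [0.427, 0.558, -0.429, 0.567]
ft_force: [0.6, 0.1, 0.9]
grip_width: 0.999
```

```bash
python3 st.py .458 -.254 .049
```

```text
2.55 P [ 0.4601 -0.2558  0.0522] F [0.6 0.1 0.9] tau [-0.02  0.02 -0.01] gw 0.999 xax [ 0.0085 -0.0095 -0.9999]
togo tool [ 0.0031 -0.0016 -0.0024]
```

Call:
play_rows(increments="0.003 -0.0015 -0.002 0;0 0 0 0")

```text
clock: 2.75
position: [0.4584, -0.2544, 0.0493]
ee_rot: [0.427, 0.558, -0.429, 0.567]
ft_force: [-0.5, 0.6, -0.8]
grip_width: 1.0
```

```bash
python3 st.py .458 -.254 .049; python3 - <<'E'
from h import *
c=camera("wrist");cv2.imwrite("pics/w3.png",c["img"])
E
```

```text
2.75 P [ 0.4584 -0.2544  0.0493] F [-0.5  0.6 -0.8] tau [0.05 0.01 0.04] gw 1.0 xax [ 0.0087 -0.0095 -0.9999]
togo tool [ 0.0003 -0.0003 -0.0005]
```

View pics/w3.png

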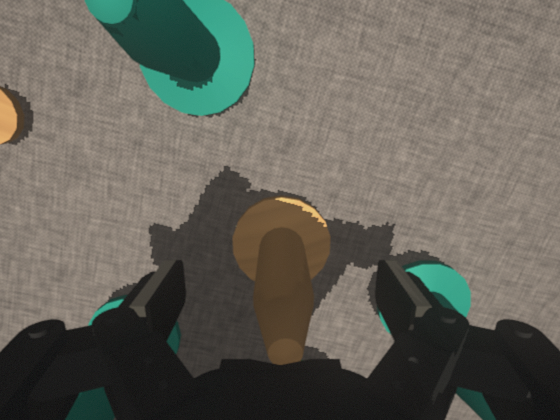

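The cone neck at (285,270) sits midway between the pads at (165,300) and (395,300), and the teal neighbours lie outside the fingers. Closing.

Call:
play_rows(increments="0 0 0 0;0 0 0 0;0 0 0 0;0 0 0 0;0 0 0 0;0 0 0 0;0 0 0 0;0 0 0 0", hand=1, squeeze=40)

```text
clock: 3.6
position: [0.4595, -0.255, 0.0512]
ee_rot: [0.428, 0.557, -0.429, 0.568]
ft_force: [0.0, 0.6, 1.7]
grip_width: 0.266
```

```bash
python3 st.py .458 -.254 .049; python3 - <<'E'
from h import *
c=camera("wrist");cv2.imwrite("pics/w4.png",c["img"])
E
```

```text
3.6 P [ 0.4595 -0.255   0.0512] F [0.  0.6 1.7] tau [0.11 0.14 0.04] gw 0.266 xax [ 0.0111 -0.0109 -0.9999]
togo tool [ 0.0021 -0.0012 -0.0014]
```

View pics/w4.png

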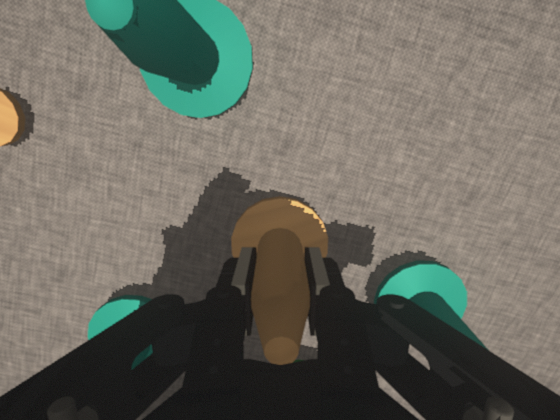

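Call:
play_rows(increments="-0.01 0 0 0;-0.02 0 0 0;-0.03 0 0 0;-0.03 0 0 0;-0.03 0 0 0;-0.02 0 0 0;-0.01 0 0 0;0 0 0 0;0 0 0 0")

```text
clock: 4.55
position: [0.4561, -0.2523, 0.2085]
ee_rot: [0.427, 0.559, -0.429, 0.567]
ft_force: [-0.3, -0.7, -2.8]
grip_width: 0.268
```

```bash
python3 st.py .501 .0965 .20; python3 - <<'E'
from h import *
c=camera("wrist");cv2.imwrite("pics/w5.png",c["img"])
E
```

```text
4.55 P [ 0.4561 -0.2523  0.2085] F [-0.3 -0.7 -2.8] tau [-0.01  0.01 -0.04] gw 0.268 xax [ 0.0084 -0.0091 -0.9999]
togo tool [ 0.0057  0.1364 -0.3242]
```

View pics/w5.png

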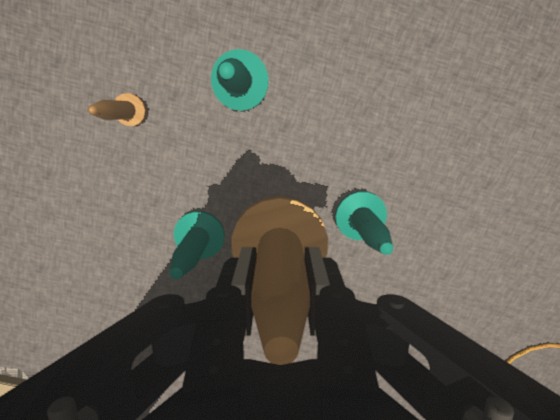

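Call:
play_rows(increments="0 0.006 -0.014 0;0 0.012 -0.03 0;0 0.013 -0.03 0;0 0.013 -0.03 0;0 0.013 -0.03 0;0 0.013 -0.03 0;0 0.013 -0.03 0;0 0.013 -0.03 0;0 0.013 -0.03 0;0 0.012 -0.025 0;0 0.006 -0.014 0;0 0 0 0;0 0 0 0")

```text
clock: 5.9
position: [0.4913, 0.0893, 0.1933]
ee_rot: [0.423, 0.568, -0.429, 0.561]
ft_force: [-0.1, 0.1, -2.6]
grip_width: 0.269
```

```bash
python3 st.py .501 .0965 .20
```

```text
5.9 P [0.4913 0.0893 0.1933] F [-0.1  0.1 -2.6] tau [-0.03 -0.02 -0.03] gw 0.269 xax [-0.0125 -0.0016 -0.9999]
togo tool [-0.0068  0.0112 -0.0043]
```

Call:
play_rows(increments="0 0.006 -0.002 0;0 0.005 -0.002 0;0 0 0 0;0 0 0 0")

```text
clock: 6.3
position: [0.5012, 0.0942, 0.1922]
ee_rot: [0.423, 0.567, -0.431, 0.56]
ft_force: [-0.2, -0.2, -0.7]
grip_width: 0.27
```

```bash
python3 st.py .501 .0965 .20;  python3 - <<'E'
from h import *
import pickle
o=get_obs();S=camera("scene");T=camera("top");w=camera("wrist");pickle.dump((o,S,T,w),open("s2.pkl","wb"))
W=np.hstack([cv2.resize(S["img"][60:240,240:430],None,fx=2.1,fy=2.1),cv2.resize(T["img"][150:330,110:300],None,fx=2.1,fy=2.1)])
cv2.imwrite("pics/s2.png",W);cv2.imwrite("pics/w6.png",w["img"])
E
```

```text
6.3 P [0.5012 0.0942 0.1922] F [-0.2 -0.2 -0.7] tau [ 0.02 -0.05 -0.02] gw 0.27 xax [-0.0141 -0.0026 -0.9999]
togo tool [-0.0078  0.0003 -0.0023]
```

View pics/s2.png

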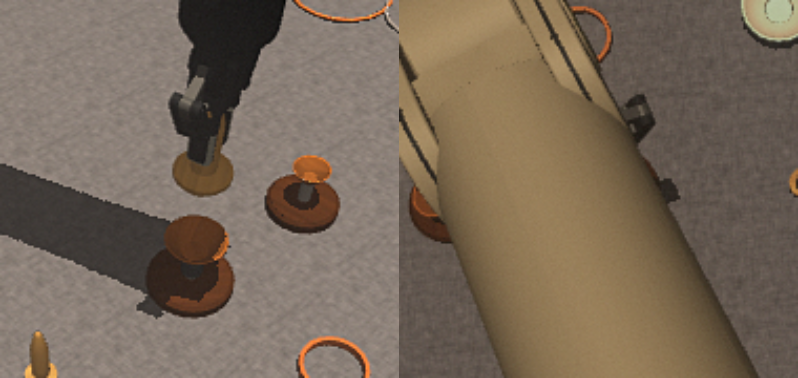

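View pics/w6.png

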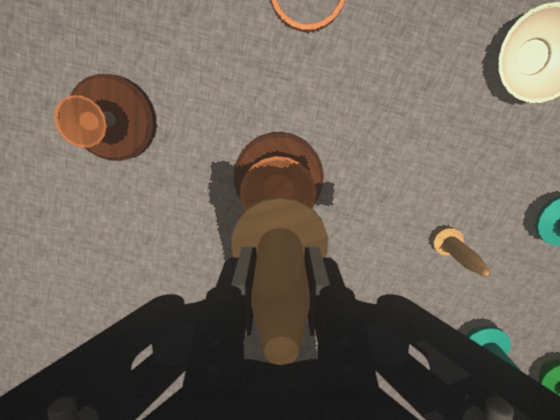

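```bash
python3 - <<'E'
from h import *
import pickle
o,S,T,c=pickle.load(open("s2.pkl","rb"))
h=cv2.cvtColor(c["img"],cv2.COLOR_BGR2HSV)
m=((h[...,0]<25)&(h[...,1]>110)&(h[...,2]>25)).astype(np.uint8)
m[205:]=0
N,L=cv2.connectedComponents(m);m=(L==L[145,279]).astype(np.uint8)
p=max(cv2.findContours(m,0,1)[0],key=len)[:,0,:]
p=p[(p[:,1]<175)&(p[:,0]>230)&(p[:,0]<330)];print(len(p),p.min(0),p.max(0))
for z in (.007,.01,.014): print(z,circ(c,p,z,o))
# cup in wrist: predicted rim edges for z
for z in (.064,.07,.08):
    P=[proj(c,np.array([.501+.032*np.cos(a),.0965+.032*np.sin(a),z]),o) for a in np.arange(0,6.28,.1)]
    P=np.array(P);print(z,P.min(0),P.max(0))
cv2.imwrite("pics/w6c.png",cv2.resize(c["img"][120:220,220:340],None,fx=5,fy=5,interpolation=cv2.INTER_CUBIC))
# rim triangulation, initial pics
d=pickle.load(open("d0.pkl","rb"))
print(tri(d["scene"],(332.98,173.6),d["top"],(208.6,236.85)))
E
```

```text
143 [236 133] [322 174]
0.007 (array([0.5068, 0.0976, 0.0404]), np.float64(0.0023))
0.01 (array([0.5075, 0.0978, 0.04  ]), np.float64(0.0023))
0.014 (array([0.5083, 0.098 , 0.0395]), np.float64(0.0022))
0.064 [240.82023843 157.30735282] [317.33013066 230.92879751]
0.07 [239.95811251 158.54924691] [318.11298619 233.61012489]
0.08 [238.43577132 160.74680055] [319.49531168 238.33486108]
(array([0.50220157, 0.09797635, 0.06506518]), np.float64(0.002433709964811712))
```

View pics/w6c.png

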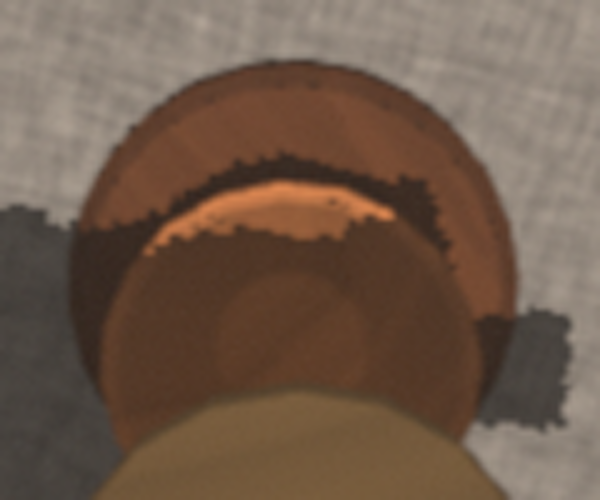

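Call:
play_rows(increments="0.01 0 -0.001 0;0.02 0.001 -0.001 0;0.02 0 0 0;0.01 0 0 0;0 0 0 0;0 0 0 0")

```text
clock: 7.05
position: [0.5003, 0.096, 0.129]
ee_rot: [0.423, 0.567, -0.431, 0.56]
ft_force: [0.2, 0.5, -1.4]
grip_width: 0.27
```

```bash
python3 st.py .502 .0975 .099;  python3 - <<'E'
from h import *
import pickle
S=camera("scene")
cv2.imwrite("pics/s3.png",cv2.resize(S["img"][100:220,270:400],None,fx=4.5,fy=4.5,interpolation=cv2.INTER_CUBIC))
E
```

```text
7.05 P [0.5003 0.096  0.129 ] F [ 0.2  0.5 -1.4] tau [-0.01  0.    0.04] gw 0.27 xax [-0.0132 -0.0031 -0.9999]
togo tool [ 0.03    0.0024 -0.001 ]
```

View pics/s3.png

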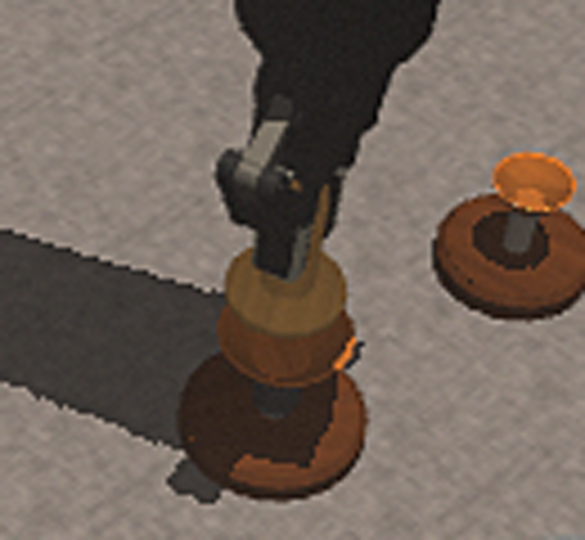

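The cone's foot is centred over the wide cup at crop (285,345), just above its rim. I'll go down slowly and feel for contact.

Call:
play_rows(increments="0.006 0.002 -0.001 0;0.007 0 0 0;0.005 0 0 0;0.003 0 0 0;0 0 0 0")

```text
clock: 7.6
position: [0.5031, 0.0977, 0.1079]
ee_rot: [0.424, 0.566, -0.43, 0.561]
ft_force: [0.1, -0.1, -1.5]
grip_width: 0.273
```

```bash
python3 st.py .502 .0975 .099
```

```text
7.6 P [0.5031 0.0977 0.1079] F [ 0.1 -0.1 -1.5] tau [ 0.02 -0.04  0.  ] gw 0.273 xax [-0.01   -0.0029 -0.9999]
togo tool [ 0.009  -0.001  -0.0001]
```

Call:
play_rows(increments="0.003 -0.001 0 0;0.002 0 0 0;0 0 0 0")

```text
clock: 7.9
position: [0.5032, 0.0971, 0.1036]
ee_rot: [0.425, 0.565, -0.43, 0.562]
ft_force: [-0.0, -0.6, 1.2]
grip_width: 0.271
```

Call:
play_rows(increments="0.002 0 0 0;0 0 0 0")

```text
clock: 8.1
position: [0.5035, 0.0971, 0.1023]
ee_rot: [0.425, 0.564, -0.43, 0.562]
ft_force: [-2.5, -1.3, 5.3]
grip_width: 0.267
```

Call:
play_rows(increments="0.002 0 0 0;0 0 0 0")

```text
clock: 8.3
position: [0.5036, 0.0971, 0.1013]
ee_rot: [0.425, 0.564, -0.43, 0.562]
ft_force: [-2.9, -1.7, 8.9]
grip_width: 0.272
```

Call:
play_rows(increments="0 -0.001 0.0005 0;0 0 0 0")

```text
clock: 8.5
position: [0.5034, 0.097, 0.1025]
ee_rot: [0.425, 0.564, -0.429, 0.563]
ft_force: [-1.7, -2.4, 5.1]
grip_width: 0.267
```

```bash
python3 st.py .502 .0975 .099;  python3 - <<'E'
from h import *
import pickle
S=camera("scene")
cv2.imwrite("pics/s4.png",cv2.resize(S["img"][100:220,270:400],None,fx=4.5,fy=4.5,interpolation=cv2.INTER_CUBIC))
E
```

```text
8.5 P [0.5034 0.097  0.1025] F [-1.7 -2.4  5.1] tau [-0.36  0.39  0.05] gw 0.267 xax [-0.0046 -0.0036 -1.    ]
togo tool [ 0.0035 -0.0012 -0.0008]
```

View pics/s4.png

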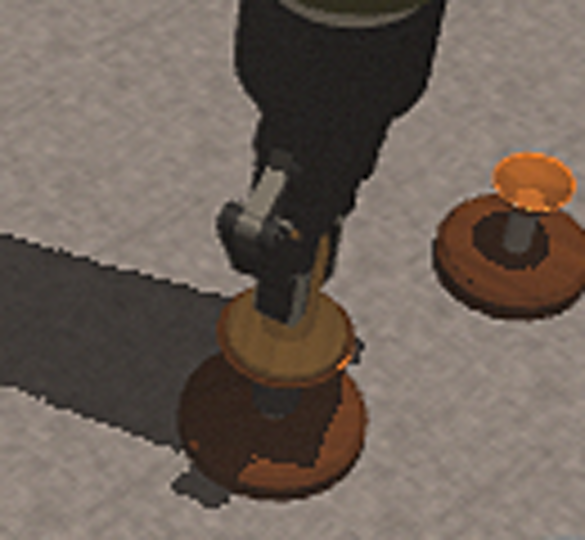

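Call:
play_rows(increments="0 -0.0005 0.0005 0;0 0 0 0;0 0 0 0;0 0 0 0", hand=-0.2)

```text
clock: 8.95
position: [0.5025, 0.0967, 0.102]
ee_rot: [0.425, 0.564, -0.429, 0.563]
ft_force: [-0.1, -0.5, -1.2]
grip_width: 0.604
```

```bash
python3 st.py .502 .0975 .099;  python3 - <<'E'
from h import *
import pickle
S=camera("scene");w=camera("wrist")
a=cv2.resize(S["img"][100:220,270:400],None,fx=3,fy=3,interpolation=cv2.INTER_CUBIC)
b=cv2.resize(w["img"][140:,180:380],None,fx=1.285,fy=1.285)[:360]
cv2.imwrite("pics/s5.png",np.hstack([a,b[:360]]) if b.shape[0]==360 else a)
cv2.imwrite("pics/w7.png",w["img"])
E
```

```text
8.95 P [0.5025 0.0967 0.102 ] F [-0.1 -0.5 -1.2] tau [ 0.03 -0.    0.02] gw 0.604 xax [-0.0055 -0.0031 -1.    ]
togo tool [ 0.003  -0.0003 -0.0009]
```

View pics/s5.png

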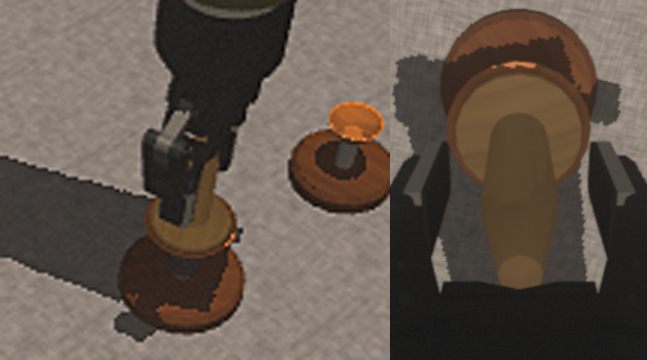

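Call:
play_rows(increments="0 0 0 0;0 0 0 0;0 0 0 0;0 0 0 0;0 0 0 0", hand=1, squeeze=40)

```text
clock: 9.55
position: [0.5026, 0.0968, 0.1021]
ee_rot: [0.425, 0.564, -0.429, 0.563]
ft_force: [1.2, 0.1, -0.1]
grip_width: 0.265
```

```bash
python3 st.py .502 .0975 .099
```

```text
9.55 P [0.5026 0.0968 0.1021] F [ 1.2  0.1 -0.1] tau [-0.03  0.09  0.02] gw 0.265 xax [-0.0055 -0.0031 -1.    ]
togo tool [ 0.0031 -0.0003 -0.0009]
```

Clean grip with no side load. Now a stepwise push straight down.

Call:
play_rows(increments="0.002 0 0 0;0.001 0 0 0")

```text
clock: 9.75
position: [0.5029, 0.0969, 0.0998]
ee_rot: [0.425, 0.564, -0.429, 0.563]
ft_force: [-3.0, -0.4, 9.3]
grip_width: 0.269
```

Call:
play_rows(increments="0.002 0 0 0")

```text
clock: 9.85
position: [0.5031, 0.0969, 0.0984]
ee_rot: [0.425, 0.564, -0.429, 0.563]
ft_force: [-5.1, -0.8, 13.6]
grip_width: 0.269
```

Call:
play_rows(increments="0.0008 -0.001 0 0")

```text
clock: 9.95
position: [0.5027, 0.0969, 0.0985]
ee_rot: [0.426, 0.563, -0.429, 0.563]
ft_force: [-1.9, 0.0, 13.4]
grip_width: 0.271
```

Call:
play_rows(increments="0.0012 -0.0005 0 0;0.0012 0 0 0")

```text
clock: 10.15
position: [0.5031, 0.097, 0.0982]
ee_rot: [0.426, 0.563, -0.429, 0.564]
ft_force: [-5.9, -2.1, 14.0]
grip_width: 0.268
```

Call:
play_rows(increments="0 -0.001 0 0;0.0003 -0.0003 0 0")

```text
clock: 10.35
position: [0.5027, 0.097, 0.0997]
ee_rot: [0.426, 0.562, -0.428, 0.565]
ft_force: [-3.3, -1.1, 9.1]
grip_width: 0.267
```

Call:
play_rows(increments="0.0006 -0.0003 0 0;0.0006 -0.0003 0 0")

```text
clock: 10.55
position: [0.5026, 0.0969, 0.0998]
ee_rot: [0.426, 0.562, -0.428, 0.565]
ft_force: [-3.3, -0.7, 8.9]
grip_width: 0.271
```

```bash
python3 st.py .502 .0975 .099
```

```text
10.55 P [0.5026 0.0969 0.0998] F [-3.3 -0.7  8.9] tau [-0.12  0.72 -0.02] gw 0.271 xax [ 0.0025 -0.0052 -1.    ]
togo tool [ 0.0008 -0.0005 -0.0007]
```

Bedded: the cup sank about 2.5–4 mm under 9–14 N. Next I unload, open to a loose cage (about 34 mm), and raise a little for the rock.

Call:
play_rows(increments="-0.002 0 0 0;-0.0005 0 0 0;0 0 0 0")

```text
clock: 10.85
position: [0.5024, 0.0968, 0.1021]
ee_rot: [0.426, 0.562, -0.428, 0.565]
ft_force: [1.1, 0.1, -0.9]
grip_width: 0.27
```

Call:
play_rows(increments="0 0 0 0;0 0 0 0;0 0 0 0;-0.004 0 0 0;-0.005 0 0 0;0 0 0 0;0 0 0 0", hand=0.2, squeeze=20)

```text
clock: 11.55
position: [0.5025, 0.097, 0.1116]
ee_rot: [0.426, 0.562, -0.428, 0.565]
ft_force: [0.3, -0.3, 0.3]
grip_width: 0.401
```

```bash
python3 st.py .502 .0975 .112;  python3 - <<'E'
from h import *
import pickle
o=get_obs();S=camera("scene");w=camera("wrist");pickle.dump((o,S,w),open("r0.pkl","wb"))
cv2.imwrite("pics/r0.png",np.hstack([cv2.resize(S["img"][90:220,270:400],(400,400)),cv2.resize(w["img"][110:400,190:370],(372,600))[:400]]))
cv2.imwrite("pics/r0w.png",w["img"])
E
```

```text
11.55 P [0.5025 0.097  0.1116] F [ 0.3 -0.3  0.3] tau [ 0.02  0.04 -0.01] gw 0.401 xax [ 0.0023 -0.0052 -1.    ]
togo tool [-0.0004 -0.0004 -0.0007]
```

View pics/r0w.png

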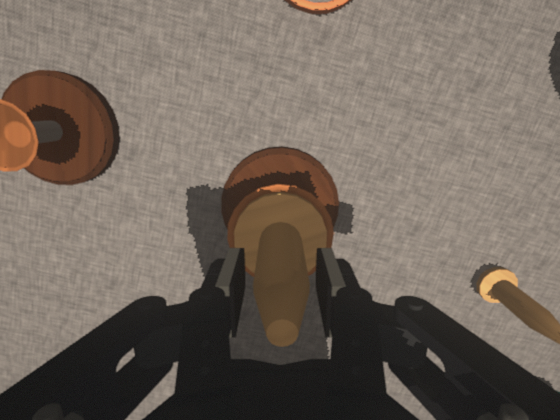

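Call:
play_rows(increments="0 0 0.003 0;0 0 0.003 0;0 0 0.002 0;0 0 0 0")

```text
clock: 12.05
position: [0.5048, 0.0895, 0.1116]
ee_rot: [0.427, 0.562, -0.428, 0.565]
ft_force: [-0.8, 2.4, 1.7]
grip_width: 0.4
```

```bash
cat > look.py <<'E'
from st import *
import sys,pickle
n=sys.argv[1];o=st((.502,.0975,.112));S=camera("scene");w=camera("wrist");pickle.dump((o,S,w),open(n+".pkl","wb"))
cv2.imwrite(f"pics/{n}.png",np.hstack([cv2.resize(S["img"][90:220,270:400],(380,380),interpolation=cv2.INTER_CUBIC),cv2.resize(w["img"][170:360,180:390],(420,380),interpolation=cv2.INTER_CUBIC)]))
E
python3 look.py r1
```

```text
12.05 P [0.5048 0.0895 0.1116] F [-0.8  2.4  1.7] tau [0.5  0.19 0.03] gw 0.4 xax [ 0.0021 -0.0038 -1.    ]
togo tool [-0.0004 -0.0005 -0.0084]
```

View pics/r1.png

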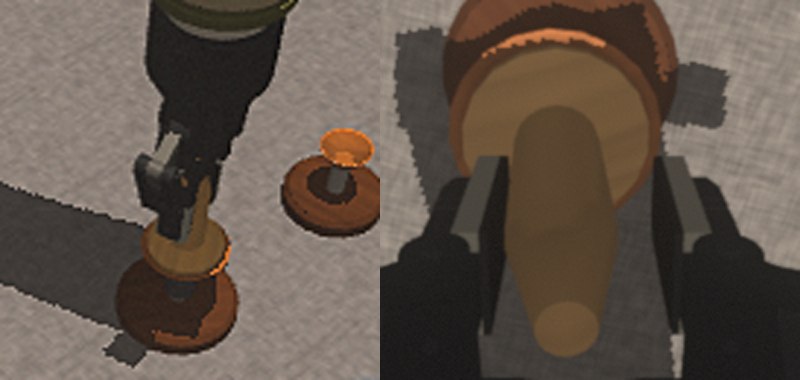

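```bash
cat > tip.py <<'E'
from h import *
import pickle,sys
def tipuv(w):
    # brightest wood-coloured blob (flat tip) below v=300
    h=cv2.cvtColor(w["img"],cv2.COLOR_BGR2HSV)
    m=((h[...,0]>5)&(h[...,0]<25)&(h[...,1]>90)).astype(np.uint8);m[:300]=0;m[:,:240]=0;m[:,330:]=0
    roi=h[...,2][m>0];t,_=cv2.threshold(roi.astype(np.uint8),0,255,cv2.THRESH_OTSU)
    b=(m>0)&(h[...,2]>t)
    N,L,s,c=cv2.connectedComponentsWithStats(b.astype(np.uint8));i=1+np.argmax(s[1:,4]);return c[i],s[i]
Z=.152
res={}
for n in sys.argv[1:]:
    o,S,w=pickle.load(open(n+".pkl","rb"));uv,s=tipuv(w);X=onplane(w,*uv,Z,o);res[n]=X;print(n,uv.round(1),s,X.round(4))
ks=list(res)
R=Ro.from_quat(o["ee_rot"]).as_matrix()
for k in ks[1:]:
    d=R.T@(res[k]-res[ks[0]]);print(k,"tip shift tool",d.round(4),"tilt deg if pivot at h15:",np.degrees(np.arcsin(np.hypot(d[1],d[2])/.090)).round(2))
E
python3 tip.py r0 r1
```

```text
r0 [281.8 332.3] [267 319  31  27 660] [0.5016 0.0975 0.152 ]
r1 [272.6 333.7] [257 320  32  28 674] [0.5025 0.0928 0.152 ]
r1 tip shift tool [ 0.     -0.0004  0.0047] tilt deg if pivot at h15: 2.99
```

Call:
play_rows(increments="0 0 0.0015 0;0 0 0.0015 0;0 0 0.0003 0")

```text
clock: 12.45
position: [0.5057, 0.0876, 0.112]
ee_rot: [0.426, 0.563, -0.427, 0.565]
ft_force: [-0.4, 3.1, 3.5]
grip_width: 0.403
```

```bash
python3 look.py r2; python3 tip.py r0 r1 r2
```

```text
12.45 P [0.5057 0.0876 0.112 ] F [-0.4  3.1  3.5] tau [ 0.66  0.25 -0.04] gw 0.403 xax [ 0.0026 -0.0028 -1.    ]
togo tool [-0.     -0.0008 -0.0105]
r0 [281.8 332.3] [267 319  31  27 660] [0.5016 0.0975 0.152 ]
r1 [272.6 333.7] [257 320  32  28 674] [0.5025 0.0928 0.152 ]
r2 [280.1 333.7] [265 320  31  28 667] [0.5037 0.0883 0.152 ]
r1 tip shift tool [ 0.     -0.0004  0.0047] tilt deg if pivot at h15: 2.99
r2 tip shift tool [ 0.     -0.0005  0.0094] tilt deg if pivot at h15: 5.98
```

View pics/r2.png

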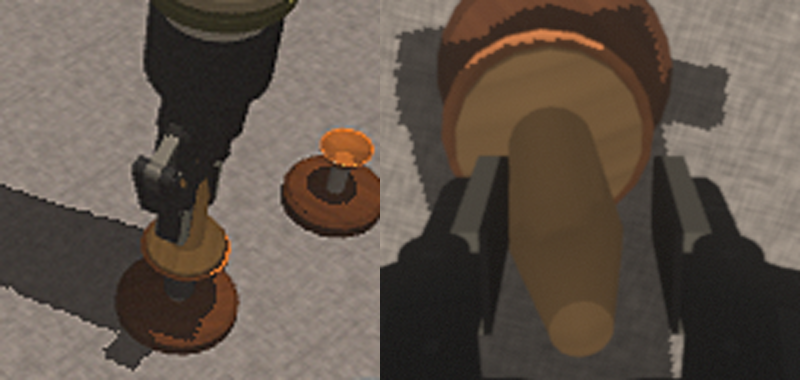

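Tip shift of 9.4 mm gives about 6.0°, with the foot still in the cup. A brief hold, then ease back.

Call:
play_rows(increments="0 0 0.0004 0;0 0 0.0004 0")

```text
clock: 12.75
position: [0.5059, 0.087, 0.1121]
ee_rot: [0.426, 0.563, -0.427, 0.565]
ft_force: [-1.0, 2.5, 3.4]
grip_width: 0.402
```

```bash
python3 look.py r3; python3 tip.py r0 r3
```

```text
12.75 P [0.5059 0.087  0.1121] F [-1.   2.5  3.4] tau [0.85 0.3  0.02] gw 0.402 xax [ 0.0027 -0.0027 -1.    ]
togo tool [ 0.     -0.0009 -0.0111]
r0 [281.8 332.3] [267 319  31  27 660] [0.5016 0.0975 0.152 ]
r3 [281.9 333.1] [267 320  31  27 662] [0.5043 0.0872 0.152 ]
r3 tip shift tool [ 0.     -0.0002  0.0106] tilt deg if pivot at h15: 6.77
```

Call:
play_rows(increments="0 0 -0.001 0;0 0 -0.0015 0;0 0 -0.002 0;0 0 -0.002 0;0 0 -0.002 0;0 0 -0.001 0;0 0 0 0;0 0 0 0;0 0 0 0")

```text
clock: 13.75
position: [0.5027, 0.0941, 0.1108]
ee_rot: [0.426, 0.562, -0.429, 0.565]
ft_force: [0.3, -0.4, -0.1]
grip_width: 0.404
```

```bash
python3 look.py r4; python3 tip.py r0 r4
```

```text
13.75 P [0.5027 0.0941 0.1108] F [ 0.3 -0.4 -0.1] tau [-0.08  0.03 -0.01] gw 0.404 xax [ 0.0011 -0.006  -1.    ]
togo tool [-0.0012  0.0003 -0.0035]
r0 [281.8 332.3] [267 319  31  27 660] [0.5016 0.0975 0.152 ]
r4 [273.7 331.9] [258 318  32  28 685] [0.5019 0.0975 0.152 ]
r4 tip shift tool [0.     0.0002 0.    ] tilt deg if pivot at h15: 0.15
```

View pics/r4.png

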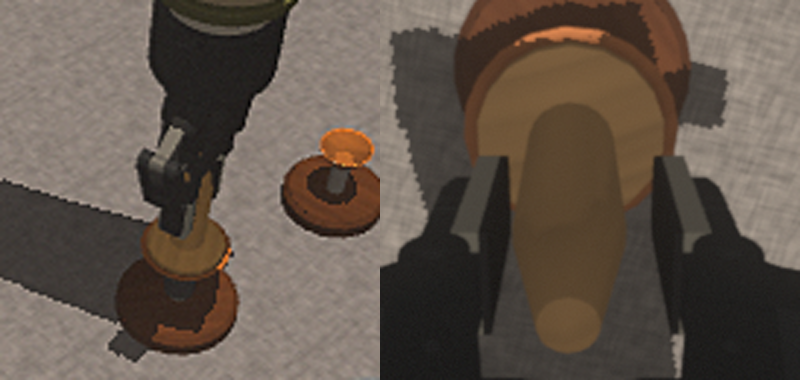

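Cone returned upright (tip within 0.2 mm of its pre-rock position). Now re-centre, open, and lift clear.

Call:
play_rows(increments="0 0 -0.002 0;0 0 -0.0015 0;0 0 0 0")

```text
clock: 14.15
position: [0.5017, 0.0977, 0.1108]
ee_rot: [0.426, 0.562, -0.429, 0.565]
ft_force: [0.0, 0.7, -0.2]
grip_width: 0.402
```

Call:
play_rows(increments="0 0 0 0;0 0 0 0;0 0 0 0;0 0 0 0;-0.01 0 0 0;-0.02 0 0 0;-0.03 0 0 0;-0.03 0 0 0;-0.03 0 0 0;-0.02 0 0 0;-0.01 0 0 0;0 0 0 0", hand=-0.6)

```text
clock: 15.35
position: [0.5007, 0.0993, 0.2708]
ee_rot: [0.426, 0.562, -0.428, 0.565]
ft_force: [0.4, -0.2, 0.1]
grip_width: 0.797
```

Call:
play_rows(increments="0 -0.01 0.02 0;0 -0.015 0.03 0;0 -0.015 0.03 0;0 -0.015 0.03 0;0 -0.015 0.03 0;0 -0.015 0.03 0;0 -0.01 0.02 0;0 0 0 0;0 0 0 0;0 0 0 0")

```text
clock: 16.35
position: [0.455, -0.1153, 0.2617]
ee_rot: [0.423, 0.567, -0.428, 0.561]
ft_force: [-0.1, -0.5, 0.6]
grip_width: 0.8
```

```bash
python3 - <<'E'
from st import *
import pickle
st();S=camera("scene");T=camera("top");pickle.dump((S,T),open("f.pkl","wb"))
d=pickle.load(open("d0.pkl","rb"))
cv2.imwrite("pics/fs.png",S["img"]);cv2.imwrite("pics/ft.png",T["img"])
cv2.imwrite("pics/fc.png",np.hstack([cv2.resize(S["img"][100:220,280:400],(400,400),interpolation=cv2.INTER_CUBIC),cv2.resize(T["img"][180:300,150:270],(400,400),interpolation=cv2.INTER_CUBIC)]))
for n,c in (("scene",S),("top",T)):
  for nm,im in (("before",d[n]["img"]),("after",c["img"])):
    h=cv2.cvtColor(im,cv2.COLOR_BGR2HSV)
    m=((h[...,0]>5)&(h[...,0]<25)&(h[...,1]>110)&(h[...,2]>40)).astype(np.uint8)
    w=((h[...,2]>160)&(h[...,1]<110)).astype(np.uint8)
    for mm in (m,w):
        N,L,st_,ce=cv2.connectedComponentsWithStats(mm)
        for i in range(1,N):
            if 150<st_[i,4]<2000 and 130<ce[i][1]<330 and 110<ce[i][0]<410: print(n,nm,st_[i,4],ce[i].round(1))
E
```

```text
16.35 P [ 0.455  -0.1153  0.2617] F [-0.1 -0.5  0.6] tau [ 0.01 -0.07 -0.01] gw 0.8 xax [-1.100e-02 -6.000e-04 -9.999e-01]
scene before 710 [385.1 152.5]
scene before 1110 [332.1 184.9]
scene before 265 [258.7 233.6]
scene before 354 [398.3 234.7]
scene before 798 [181.8 275.4]
scene before 1446 [328.8 299.9]
scene after 711 [385.1 152.5]
scene after 1328 [332.8 180.4]
scene after 271 [258.6 233.5]
scene after 354 [398.4 234.7]
scene after 1465 [328.8 299.9]
top before 251 [195.2 167.6]
top before 1233 [211.9 239.9]
top before 530 [381.1 238.2]
top before 954 [132.5 245.6]
top before 168 [302.4 236.6]
top before 939 [290.6 151.9]
top after 251 [195.1 167.5]
top after 1219 [211.9 239.8]
top after 948 [132.5 245.6]
top after 797 [288.4 151.8]
top after 503 [325.7 181.8]
top after 512 [314.5 182.7]
top after 1595 [365.  157.5]
top after 544 [409.3 183.8]
```

View pics/fc.png

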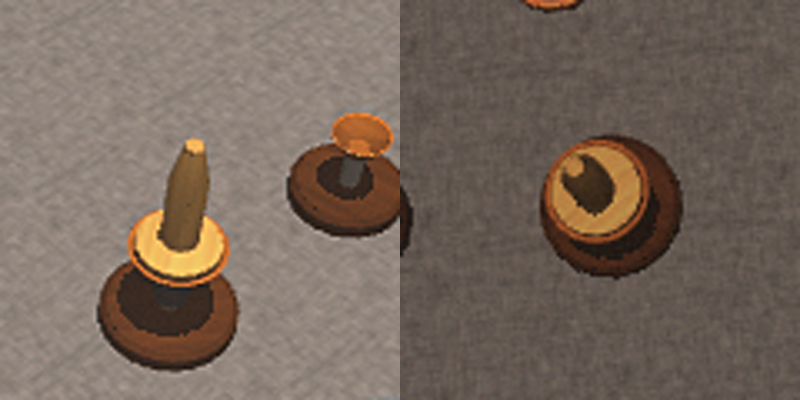

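View pics/fs.png

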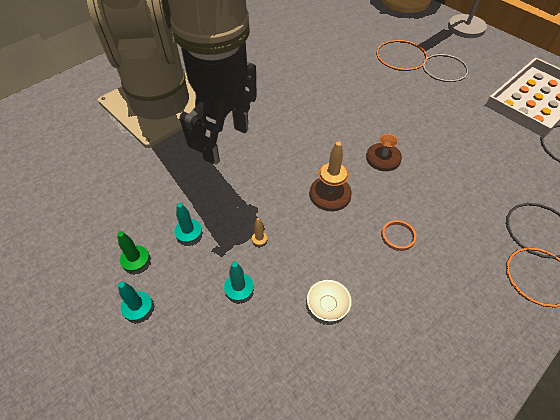

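```bash
python3 - <<'E'
from st import *
import pickle
S,T=pickle.load(open("f.pkl","rb"))
X,g=tri(S,(338.5,143.8),T,(202.5,229.5));print("tip",X.round(4),g)
for n,c,s in (("scene",S,(320,176)),("top",T,(209,240))):
    h=cv2.cvtColor(c["img"],cv2.COLOR_BGR2HSV)
    m=((h[...,0]>13)&(h[...,0]<25)&(h[...,1]>90)&(h[...,2]>60)).astype(np.uint8)
    N,L,st_,ce=cv2.connectedComponentsWithStats(m)
    for i in range(1,N):
        if np.hypot(*(ce[i]-np.array(s)))<35 and st_[i,4]>30:
            p=max(cv2.findContours((L==i).astype(np.uint8),0,1)[0],key=len)[:,0,:];print(n,st_[i],circ(c,p,.068))
print(workorder.hand_in()); st()
E
```

```text
tip [0.5035 0.0973 0.1509] 0.004269577781258812
scene [320 141  27  44 672] (array([0.4953, 0.1117, 0.0372]), np.float64(0.012))
top [195 224  27  27 460] (array([0.5013, 0.0973, 0.0262]), np.float64(0.0005))
the job is handed in; nothing more can be done
None
the job is handed in; nothing more can be done
```

The large cone is in the wide cup, upright and released, and the job is handed in at about 16.5 s of the 58 s allowed.

- **Bedding:** The cone went into the cup and I pushed it straight down. The wrist readings between moves were about 9 to 14 N, with side loads up to about 6 N. The highest, 14 N, is somewhat over the 10 N asked but well under 20 N. The cup sank about 2.5 to 4 mm.
- **Rocking:** I opened the gripper to a loose cage and tipped the cone sideways in the cup. The wrist camera showed about 6.0°, briefly up to about 6.8°. When I eased off it sank back by itself, and its tip returned to within 0.2 mm of where it had been.
- **Final picture:** The shoulder sits evenly inside the rim, centred at (0.501, 0.097). The triangulated tip is at (0.5035, 0.097, 0.151), about 2 mm from directly above the shoulder. The two rays miss each other by 4 mm, so I take that as upright. The tip height is within 3 mm of what the estimated rim height predicts.
- **Checks that disagreed:** The scene-camera circle fit on the shoulder failed because the neck merged into the mask, so I relied on the top view. A wrist-camera circle fit of the stand's foot was also off and I did not use it.
- **Other objects:** The small cone, dish and bangle are where they were, within 0.1 px in the scene view. In the top view the arm hid the small cone and part of the dish, so those two are confirmed from the scene view only. The gripper is clear of everything.

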